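Fit the axle spacer and hold the press guard open

ROBOT

A 6-joint arm with a two-finger parallel gripper is mounted at the origin on the work surface. World frame = base frame: x ahead of the robot, y to its left, z up, the work surface at z = 0. Lengths are in mm, angles in rad, forces in N, time in s.
With the tool pointing down it reaches from about 275 to 750 mm from the base axis. Payload 10.2 kg.
Tool frame: the origin (TCP) lies at the very end of the fingers, on their centre line; the grasp point (between the pads) lies 19 mm behind it; z points along the fingers, y is the direction in which the jaws open and shut (so a half turn about z gives the same grasp; the last joint's range is limited). The gripper opens to 85 mm and grips with 20 to 120 N. Pads are 22 mm wide; open, the fingers measure 114 mm over their backs; the gripper's body (76 mm by 85 mm) begins 54 mm behind the grasp point. The pads swing forward as they close: fully open they stand 13 mm farther back than shut.
Start: joints at [-1.414, 0.313, 1.498, -0, 1.331, -0.223], TCP at [194.624, -487.599, 231.294] pointing down, gripper open.
Joint ranges: [-2.94, 2.94], [-0.97, 2.17], [0.19, 2.56], [-1.23, 4.37], [0.02, 3.11], [-2.88, 2.88]. Speed limits (rad/s): [2.39, 2.39, 3.01, 3.14, 3.14, 3.14].

INTERFACE

Orientations are given as a unit quaternion [w, x, y, z].
In Python, from rig import sensors, imaging, ctrl gives the robot as it stands.
- The arm moves only by the shell command python3 -m creep 'ROWS' [FORCE]. ROWS is JSON, a list of rows, each an object with "grip": the finger opening in mm, from 0 to 85.4; "linear": the shift along the tool's x, y, z in mm, a list of three; "rot": the turn, a rotation vector about the tool's x, y, z in rad, a list of three. A call has 1 to 12 rows; each row shifts and turns the commanded pose from where the row before left it, along the tool's axes as they then stand; what a row does not reach is not made up. A row lasts 1/12 s, in which the tool goes at most 41.7 mm and 7.16 degrees, less where a joint would pass 70% of its speed; a pose out of reach is approached as far as the arm can. A call with a gripper value outside its range is refused whole. The fingers move at their own pace and stop on an object; FORCE is the grip in N (left out, the last holds). Time passes only in rows, so rows that do not move let the fingers close. It gives the time, the measured TCP pose, the force and the opening at its end, in the units of the state.
- sensors.sense(): the state, without advancing time (a new reading comes with each control period).
- imaging.capture(name): name is "scene" or "top" or "wrist"; returns (picture, depth): 480x640x3 uint8, red, green, blue; 480x640 float32, mm along the optical axis (not along the pixel's ray), 0 where there is no reading.
- imaging.camera_params(name): a dict with "intrinsics" (3x3 intrinsics, pixels), "R" (3x3) and "t" (3): a world point X has camera coordinates R X + t. Camera axes: x right, y down, z forward; pixel columns grow to the right and rows downward; lengths in mm; the calibration is good to about 2 mm. A picture is of the moment at which its call begins: read the wrist's pose just before it. camera_params takes no time and is no camera call; for the wrist camera it gives the pose at the moment of the call.
- ctrl.finish_job(): hands the job in, once; it reports no verdict.
The state is a dict: "time_s": time; "joints": joint angles; "dq": joint speeds; "tau": joint torques, N m; "eef_pos": TCP position; "ee_rot": TCP orientation; "force": force on the tool from outside, world axes, zero at the start; "wrist_torque": the same for the moment, N m; "grip_width": opening from 0.0 (shut) to 1.0 (fully open).
Only numpy, scipy, OpenCV 4.12 (cv2) and the standard library are available. Lean on these libraries where they do the work, as an engineer would, in place of code of your own. Each camera call takes 0.05 s, during which the arm holds its last target.

TASK

Slide the brass spacer ring over the top of the upright roller axle until it rests fully home on the axle's shoulder, and let go of it. Only then lift the hinged guard of the hand press by its grab bar and hold it steady at 50 degrees above its closed, level position, so that a workmate can feed the axle into the roller; the guard falls shut by itself, so finish while still holding it there. Leave the two white bearing inserts and the rubber grommet where they lie.

Things in the scene. Friction and masses are not known exactly. Their poses are not given: they have to be found in the camera images.
- spacer_mid (a point): Centre (half-way up) of the brass spacer ring: a loose plain ring, outer diameter 38 mm, bore 22 mm, 28 mm high, about 180 g, lying flat on the bench with its bore upright; z along the bore. The tallest of the four small loose parts.
- stand: Steel block 90 x 90 x 22 mm, fixed to the bench, with a stepped steel roller axle standing upright in its middle: diameter 31 mm from the block up to the shoulder at 60 mm above the bench, then diameter 18 mm up to the chamfered top at 116 mm. Origin: centre of the block's underside, on the axle's line; z up.
- axle_shoulder (a point): Centre of the axle's shoulder, 60 mm above the bench, on which the spacer's lower face comes to rest (spacer centre then 14 mm above this point).
- axle_top (a point): Centre of the axle's top end, 116 mm above the bench.
- press: Grey hand press, fixed to the bench: low bed 200 mm deep (x), 360 wide (y), a roller tube lying in it; ram housing with long iron lever (ball knob 360 mm high) at the -y end; clear guard over the bed, level at z = 110 mm when closed, hinged at the far (+x) edge. Origin on the bench under the bed; x from the grab bar to the hinge, z up. Bed front: base to x = -70 mm (30 high), wall at x = -55 (70 high).
- guard_hinge (a point): Middle of the guard's hinge line, 110 mm above the bench, at x = 110 mm, y = 0 in the press frame; the hinge line runs along the press's y axis and stays fixed. Axes parallel to those of the press.
- guard_bar (a point): Middle of the guard's grab bar: round steel, 12 mm thick, 150 mm long, parallel to the hinge line and 225 mm from it, in the guard's plane, on two side arms; 54 mm free opening between bar and panel. At opening angle a it is 225*cos(a) mm to the -x side of the hinge (press frame) and 225*sin(a) mm above it. The round bar may turn between the fingers as the guard swings.
- guard (a joint): Opening angle of the guard in rad: 0 closed (level), growing as the bar rises; stop at 1.3. No catch and no spring: it falls shut under its own weight, about 0.45 kg (about 2 to 3 N of lift at the bar). 50 degrees is 0.873.
- insert_a_mid (a point): Centre of a white acetal bearing insert, a loose flanged cup 49 mm across and 18 mm high; leave alone.
- insert_b_mid (a point): Centre of the other, equal white bearing insert; leave alone.
- grommet_mid (a point): Centre of the black rubber grommet, a loose flat ring 44 mm across, 10 mm high; leave alone.

How it is judged:
By the outcome, as a careful person would: the job done as asked, in the order asked, and still so for the second after the job is handed in, while the arm keeps its last pose, push and grip.
It also fails if it takes over 56 s, if anything falls off the work surface, if the arm or the gripper's body presses on something with over 40 N, if the wrist force passes 120 N, or if a joint passes its speed limit or range.

## Working session

There is one attempt and no reset: what is moved stays moved. The work goes in short steps, Python scripts to look and compute and a shell command to move; the robot and the scene stay as the last step left them, time stands still between calls to the robot, and variables do not carry over. Pictures are saved under pics/ and viewed, and the job is handed in when it is done.

```bash
mkdir -p pics; ls
python3 - <<'E'
from rig import sensors, imaging, ctrl
import cv2,numpy as np
print(sensors.sense())
for n in("scene","top","wrist"):
    p,d=imaging.capture(n); cv2.imwrite(f"pics/{n}0.png",p[:,:,::-1]); np.savez(f"{n}0.npz",p=p,d=d,**imaging.camera_params(n))
    print(n,imaging.camera_params(n))
E
```

```text
pics
{'time_s': 0.0, 'joints': array([-1.41441852e+00,  3.13450801e-01,  1.49844564e+00, -4.03726183e-05,
        1.33099186e+00, -2.23402488e-01]), 'dq': array([ 5.67850225e-04,  1.71772870e-05, -9.38644920e-04, -8.09448498e-04,
       -2.40319453e-03,  8.09303510e-05]), 'tau': array([ 2.53207996e-03, -4.12272906e+01, -2.59742528e+01, -6.84346037e-05,
        4.12836845e-03, -1.30958583e-05]), 'eef_pos': array([ 194.56249079, -487.33674909,  230.73144441]), 'ee_rot': array([-6.48115057e-04,  9.82023862e-01,  1.88755698e-01,  2.11141672e-06]), 'force': array([-0.68210085, -0.10308759, -0.03429483]), 'wrist_torque': array([-0.05251121,  0.01024238,  0.02828679]), 'grip_width': 1.0002137546551446}
scene {'intrinsics': array([[526.65642475,   0.        , 320.5383647 ],
       [  0.        , 526.65642475, 231.3920481 ],
       [  0.        ,   0.        ,   1.        ]]), 'R': array([[-0.87049154,  0.49207449,  0.01035295],
       [ 0.37230231,  0.67207857, -0.6400792 ],
       [-0.32192464, -0.5533291 , -0.76823918]]), 't': array([ 481.46779582, -176.96946377, 1326.7294391 ])}
top {'intrinsics': array([[595.5599345 ,   0.        , 311.02368591],
       [  0.        , 595.5599345 , 234.93213827],
       [  0.        ,   0.        ,   1.        ]]), 'R': array([[-9.75448853e-04, -9.99988009e-01,  4.79889210e-03],
       [-9.95229264e-01,  5.02608893e-04, -9.75625973e-02],
       [ 9.75590155e-02, -4.87116518e-03, -9.95217821e-01]]), 't': array([  32.21445961,  590.38491534, 1017.96443295])}
wrist {'intrinsics': array([[358.56918898,   0.        , 321.02483388],
       [  0.        , 358.56918898, 238.9901302 ],
       [  0.        ,   0.        ,   1.        ]]), 'R': array([[ 0.37002321, -0.9290219 , -0.00106199],
       [-0.88596537, -0.35321759,  0.30050408],
       [-0.27954998, -0.1102526 , -0.95377994]]), 't': array([-523.91386426,  -38.49408081,  381.21865132])}
```

View pics/scene0.png

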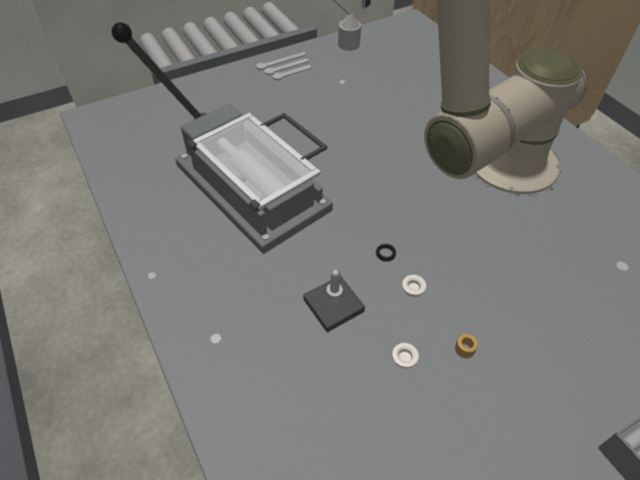

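View pics/top0.png

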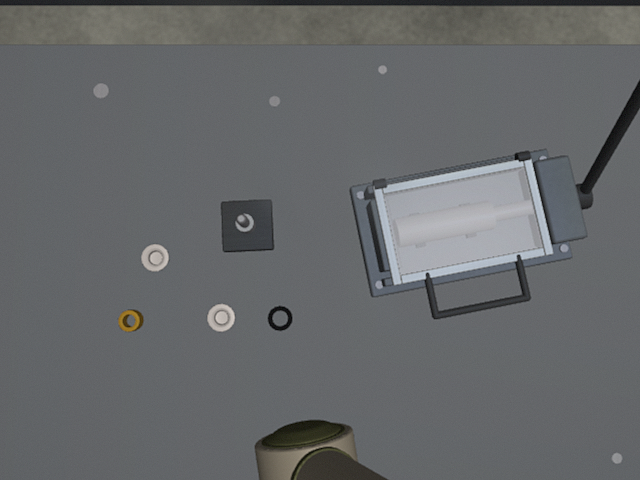

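View pics/wrist0.png

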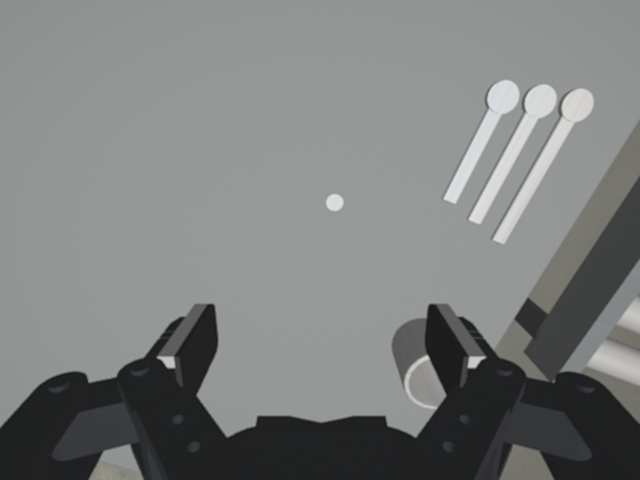

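The top view shows the brass ring at (131,321), the axle at about (243,219) on its block, the white inserts at (155,258) and (221,318), the grommet at (280,318), and the grab bar running from (435,316) to (528,297). The robot starts near the bar side. Next I'll measure these positions.

```bash
cat > h.py <<'E'
import numpy as np,cv2
def ray(c,uv):
    d=np.linalg.inv(c['intrinsics'])@np.array([uv[0],uv[1],1.]); R=np.array(c['R']);t=np.array(c['t'])
    return -R.T@t, R.T@d
def onz(c,uv,z):
    o,d=ray(c,uv); return o+d*(z-o[2])/d[2]
def proj(c,X):
    x=c['R']@np.array(X,float)+c['t']; x=c['intrinsics']@x; return x[:2]/x[2]
def tri(c1,u1,c2,u2):
    o1,d1=ray(c1,u1);o2,d2=ray(c2,u2)
    A=np.stack([d1,-d2],1);s=np.linalg.lstsq(A,o2-o1,rcond=None)[0]
    a=o1+s[0]*d1;b=o2+s[1]*d2; return (a+b)/2,np.linalg.norm(a-b)
def big(m,box=None):
    m=m.astype(np.uint8)*255
    if box: k=np.zeros_like(m);k[box[1]:box[3],box[0]:box[2]]=1;m=m*k
    cs,_=cv2.findContours(m,cv2.RETR_EXTERNAL,cv2.CHAIN_APPROX_NONE)
    return max(cs,key=cv2.contourArea)
E
python3 - <<'E'
from h import *
T=dict(np.load('top0.npz'));S=dict(np.load('scene0.npz'))
for nm,C in(('top',T),('scene',S)):
    hsv=cv2.cvtColor(C['p'],cv2.COLOR_RGB2HSV)
    m=(hsv[...,0]>10)&(hsv[...,0]<30)&(hsv[...,1]>140)
    if nm=='scene': m[:,:400]=0;m[:250]=0
    c=big(m); (u,v),wh,a=cv2.minAreaRect(c); M=cv2.boundingRect(c)
    print(nm,(u,v),wh,M,onz(C,(u,v),14),'depth',np.median(C['d'][m]))
# crops
def crop(C,x0,y0,x1,y1,s,f): cv2.imwrite(f,cv2.resize(C['p'][y0:y1,x0:x1,::-1],None,fx=s,fy=s,interpolation=cv2.INTER_CUBIC))
crop(T,100,190,300,340,4,'pics/t1.png')
crop(T,340,130,600,330,3,'pics/t2.png')
crop(S,290,230,490,380,4,'pics/s1.png')
crop(S,170,90,340,250,3.5,'pics/s2.png')
E
```

```text
top (130.5, 320.5) (21.0, 23.0) (119, 310, 24, 22) [441.10430175 348.72272824  14.        ] depth 1031.9702
scene (461.0, 355.0) (0.0, 0.0) (461, 355, 1, 1) [460.03639769 360.07686173  14.        ] depth 975.72314
```

View pics/t1.png

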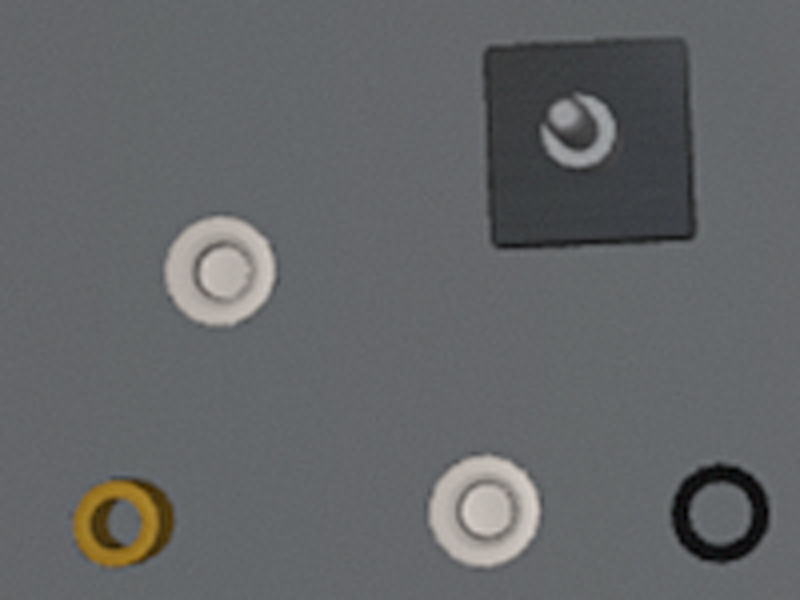

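View pics/t2.png

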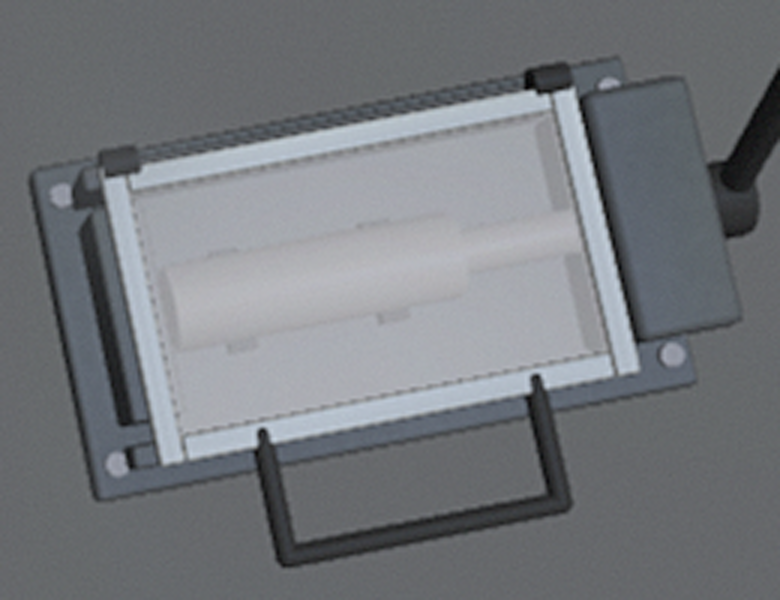

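View pics/s1.png

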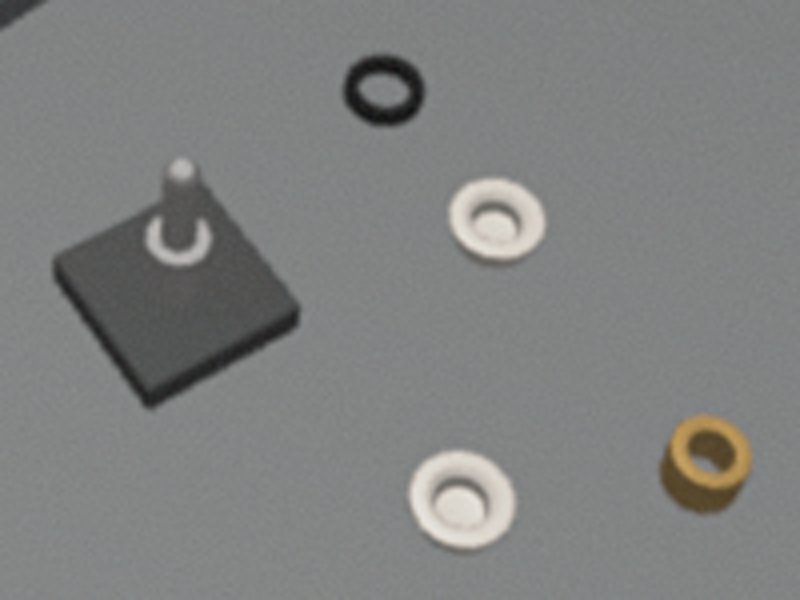

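View pics/s2.png

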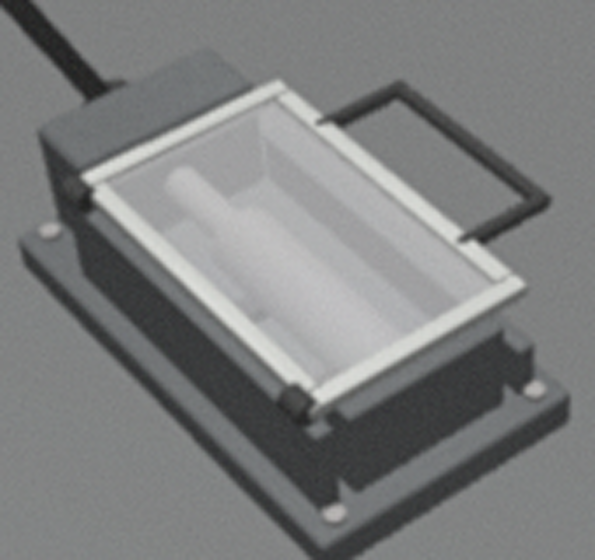

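Run:
```python
from h import *
T=dict(np.load('top0.npz'));S=dict(np.load('scene0.npz'))
off=lambda p:(p[0]-.5+.125*0,p[1]-.5)
def both(n,u,v,z):
    print(n,'top',onz(T,u,z).round(1),'scene',onz(S,v,z).round(1),'tri',[np.round(q,1) for q in tri(T,u,S,v)])
ring=both('ring',(129,320.75),(467.3,343),28)
both('axtop',(241.3,218),(335.3,272),116)
both('shoulder',(244.5,222.5),(334.7,288.5),60)
both('bar+y',(436,315),(325.7,147.1),110)
both('bar-y',(528.3,296.7),(284.3,115.1),110)
a=onz(T,(436,315),110);b=onz(T,(528.3,296.7),110);print(np.linalg.norm(a-b),(a+b)/2,np.degrees(np.arctan2(*(a-b)[:2])))
for k,u in dict(hingeL=(340+120/3,130+158/3),hingeR=(340+548/3,130+77/3)).items(): print(k,onz(T,u,110))
# other objs
for n,u in dict(insA=(155,258),insB=(221,318),grom=(280,318)).items(): print(n,onz(T,u,12).round(1))
```

```text
ring top [441.3 347.2  28. ] scene [441.6 350.9  28. ] tri [array([440.3, 349.1,  24. ]), np.float64(2.1)]
axtop top [609.4 144.7 116. ] scene [607.  147.7 116. ] tri [array([608. , 145.9, 114.8]), np.float64(3.6)]
shoulder top [608.7 145.5  60. ] scene [605.8 146.9  60. ] tri [array([607.4, 146.3,  60.7]), np.float64(3.2)]
bar+y top [ 453.5 -167.8  110. ] scene [ 448.7 -163.4  110. ] tri [array([ 450.9, -165.9,  109.7]), np.float64(6.5)]
bar-y top [ 482.5 -316.9  110. ] scene [ 478.3 -310.9  110. ] tri [array([ 479.8, -315.4,  108.4]), np.float64(6.7)]
151.9020274449499 [ 468.03274303 -242.35689201  110.        ] -11.004086059996276
hingeL [668.28458435 -80.72620508 110.        ]
hingeR [ 713.27818403 -316.08177126  110.        ]
insA [551. 309.  12.]
insB [445.2 190.3  12. ]
grom [445.1  86.5  12. ]
```

```bash
python3 -m creep '[{"grip":85,"linear":[0,0,0],"rot":[0,0,-0.1153]},{"grip":85,"linear":[0,0,0],"rot":[0,0,-0.1153]},{"grip":85,"linear":[0,0,0],"rot":[0,0,-0.1153]},{"grip":85,"linear":[0,0,0],"rot":[0,0,-0.1153]},{"grip":85,"linear":[0,0,0],"rot":[0,0,-0.1153]},{"grip":85,"linear":[0,0,0],"rot":[0,0,-0.1153]},{"grip":85,"linear":[0,0,0],"rot":[0,0,-0.1153]},{"grip":85,"linear":[0,0,0],"rot":[0,0,-0.1153]},{"grip":85,"linear":[0,0,0],"rot":[0,0,-0.1153]},{"grip":85,"linear":[0,0,0],"rot":[0,0,-0.1153]},{"grip":85,"linear":[0,0,0],"rot":[0,0,-0.1153]},{"grip":85,"linear":[0,0,0],"rot":[0,0,-0.1153]}]'
python3 - <<'E'
from rig import sensors,imaging
from scipy.spatial.transform import Rotation as Ro
import numpy as np
s=sensors.sense();q=s['ee_rot'];R=Ro.from_quat([q[1],q[2],q[3],q[0]]).as_matrix()
print(R.round(3),s['joints'].round(3))
c=imaging.camera_params('wrist'); print('cam in tool',R.T@(-c['R'].T@c['t']-s['eef_pos']),'\ncam axes in tool',R.T@c['R'].T)
E
```

```text
time_s: 1.15
eef_pos: [194.6, -487.5, 231.1]
ee_rot: [-0.0, 0.634, 0.774, 0.0]
force: [-0.0, -0.3, 0.2]
grip_width: 0.995
[[-0.197  0.98  -0.   ]
 [ 0.98   0.197  0.001]
 [ 0.001  0.    -1.   ]] [-1.414  0.313  1.498  0.     1.331 -1.613]
cam in tool [  77.43883491    0.5926702  -143.70090806] 
cam axes in tool [[-7.51928186e-04 -9.53923592e-01 -3.00048688e-01]
 [ 9.99999510e-01 -5.24138407e-04 -8.39663146e-04]
 [ 6.43707443e-04 -3.00049173e-01  9.53923519e-01]]
```

```bash
R='x'; python3 -m creep '[{"grip":85,"linear":[27.5,14.5,0],"rot":[0,0,0]},{"grip":85,"linear":[27.5,14.5,0],"rot":[0,0,0]},{"grip":85,"linear":[27.5,14.5,0],"rot":[0,0,0]},{"grip":85,"linear":[27.5,14.5,0],"rot":[0,0,0]},{"grip":85,"linear":[27.5,14.5,0],"rot":[0,0,0]},{"grip":85,"linear":[27.5,14.5,0],"rot":[0,0,0]},{"grip":85,"linear":[27.5,14.5,0],"rot":[0,0,0]},{"grip":85,"linear":[27.5,14.5,0],"rot":[0,0,0]},{"grip":85,"linear":[27.5,14.5,0],"rot":[0,0,0]},{"grip":85,"linear":[27.5,14.5,0],"rot":[0,0,0]},{"grip":85,"linear":[27.5,14.5,0],"rot":[0,0,0]},{"grip":85,"linear":[27.5,14.5,0],"rot":[0,0,0]}]'
python3 -m creep '[{"grip":85,"linear":[27.5,14.5,0],"rot":[0,0,0]},{"grip":85,"linear":[27.5,14.5,0],"rot":[0,0,0]},{"grip":85,"linear":[27.5,14.5,0],"rot":[0,0,0]},{"grip":85,"linear":[27.5,14.5,0],"rot":[0,0,0]},{"grip":85,"linear":[27.5,14.5,0],"rot":[0,0,0]},{"grip":85,"linear":[27.5,14.5,0],"rot":[0,0,0]},{"grip":85,"linear":[27.5,14.5,0],"rot":[0,0,0]},{"grip":85,"linear":[27.5,14.5,0],"rot":[0,0,0]},{"grip":85,"linear":[27.5,14.5,0],"rot":[0,0,0]},{"grip":85,"linear":[27.5,14.5,0],"rot":[0,0,0]},{"grip":85,"linear":[27.5,14.5,0],"rot":[0,0,0]},{"grip":85,"linear":[27.5,14.5,0],"rot":[0,0,0]}]'
```

```text
time_s: 2.15
eef_pos: [302.2, -128.9, 231.3]
ee_rot: [0.0, 0.636, 0.772, -0.0]
force: [0.7, 1.2, -0.1]
grip_width: 0.993
time_s: 3.15
eef_pos: [409.9, 228.5, 231.1]
ee_rot: [-0.0, 0.636, 0.772, -0.0]
force: [2.1, -0.9, 0.1]
grip_width: 0.996
```

```bash
python3 -m creep '[{"grip":85,"linear":[27.5,13.5,20],"rot":[0,0,0]},{"grip":85,"linear":[27.5,13.5,20],"rot":[0,0,0]},{"grip":85,"linear":[27.5,13.5,20],"rot":[0,0,0]},{"grip":85,"linear":[27.5,13.5,20],"rot":[0,0,0]},{"grip":85,"linear":[0,0,0],"rot":[0,0,0]},{"grip":85,"linear":[0,0,0],"rot":[0,0,0]}]'
cat > ringw.py <<'E'
from h import *
from rig import sensors,imaging
import sys
s=sensors.sense();c=imaging.camera_params('wrist');p,d=imaging.capture('wrist')
cv2.imwrite('pics/'+sys.argv[1],p[:,:,::-1])
np.savez('last.npz',p=p,d=d,**c)
hsv=cv2.cvtColor(p,cv2.COLOR_RGB2HSV)
m=(hsv[...,0]>10)&(hsv[...,0]<30)&(hsv[...,1]>120)
k=big(m);print(cv2.boundingRect(k),cv2.minEnclosingCircle(k),s['eef_pos'].round(1))
E
python3 ringw.py w1.png
```

```text
time_s: 3.65
eef_pos: [441.1, 345.7, 149.6]
ee_rot: [-0.001, 0.635, 0.772, -0.002]
force: [0.3, -0.4, 0.0]
grip_width: 0.995
(299, 198, 47, 50) ((321.5, 222.5625), 25.048879623413086) [441.1 345.7 149.6]
```

View pics/w1.png

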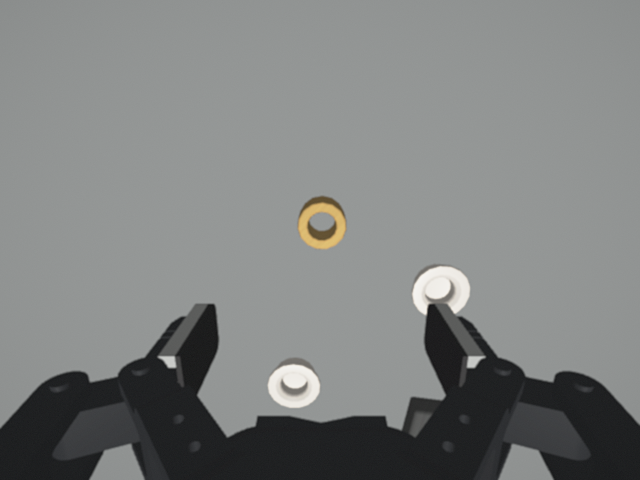

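The wrist view shows the ring's top face centred at about (322,225.5). The inserts are well clear.

Run:
```python
from h import *
from rig import sensors
from scipy.spatial.transform import Rotation as Ro
C=dict(np.load('last.npz'))
for z in(28,):
  P=onz(C,(322,225.3),z);print(P)
  hsv=cv2.cvtColor(C['p'],cv2.COLOR_RGB2HSV);m=(hsv[...,0]>10)&(hsv[...,0]<30)&(hsv[...,1]>100)&(hsv[...,2]>165)
  k=big(m);e=cv2.fitEllipse(k);print(e,onz(C,e[0],28))
  s=sensors.sense();q=s['ee_rot'];R=Ro.from_quat([q[1],q[2],q[3],q[0]]).as_matrix()
  print(R.T@(onz(C,e[0],28)-s['eef_pos']), R.round(4))
```

```text
[440.85476471 350.5772882   28.        ]
((321.5004577636719, 225.42822265625), (44.682411193847656, 46.700233459472656), 90.89527130126953) [440.49881438 350.40330708  28.        ]
[5.52372594e+00 1.08408479e-01 1.22962578e+02] [[-1.921e-01  9.814e-01 -9.000e-04]
 [ 9.814e-01  1.921e-01 -6.000e-04]
 [-5.000e-04 -1.000e-03 -1.000e+00]]
```

```bash
python3 -m creep '[{"grip":85,"linear":[2.5,0,20],"rot":[0,0,0]},{"grip":80,"linear":[2.5,0,25],"rot":[0,0,0]},{"grip":75,"linear":[0,0,25],"rot":[0,0,0]},{"grip":65,"linear":[0,0,25],"rot":[0,0,0]},{"grip":60,"linear":[0,0,20],"rot":[0,0,0]},{"grip":60,"linear":[0,0,15],"rot":[0,0,0]},{"grip":60,"linear":[0,0,8],"rot":[0,0,0]},{"grip":60,"linear":[0,0,5],"rot":[0,0,0]},{"grip":60,"linear":[0,0,0],"rot":[0,0,0]},{"grip":60,"linear":[0,0,0],"rot":[0,0,0]}]' 40; python3 ringw.py w2.png
```

```text
time_s: 4.53
eef_pos: [441.5, 350.0, 9.4]
ee_rot: [0.0, 0.636, 0.772, 0.001]
force: [0.4, 0.7, 0.4]
grip_width: 0.704
(273, 264, 91, 105) ((318.0, 316.37017822265625), 52.408451080322266) [441.5 350.    9.4]
```

View pics/w2.png

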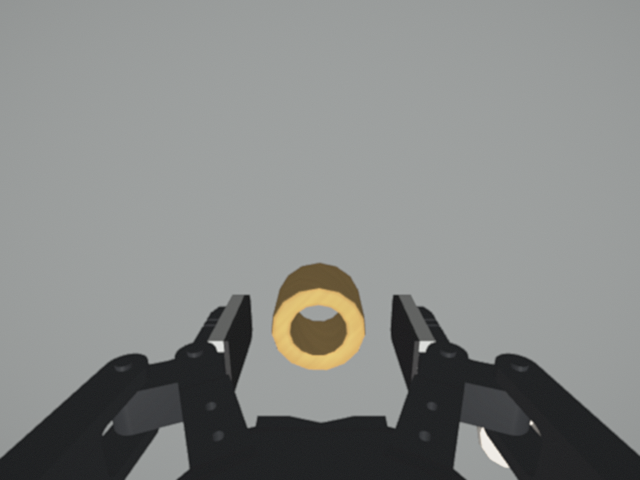

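The ring sits between the pads, with its top face centred at about (319,330).

```bash
cat > rt.py <<'E'
from h import *
from rig import sensors
from scipy.spatial.transform import Rotation as Ro
import sys
z=float(sys.argv[1]); th=int(sys.argv[2])
C=dict(np.load('last.npz'))
hsv=cv2.cvtColor(C['p'],cv2.COLOR_RGB2HSV);m=(hsv[...,0]>10)&(hsv[...,0]<30)&(hsv[...,1]>80)&(hsv[...,2]>th)
k=cv2.convexHull(big(m));e=cv2.fitEllipse(k);P=onz(C,e[0],z);print(cv2.boundingRect(k),e,P)
s=sensors.sense();q=s['ee_rot'];R=Ro.from_quat([q[1],q[2],q[3],q[0]]).as_matrix()
print('in tool',R.T@(P-s['eef_pos']))
E
python3 rt.py 28 165
```

```text
(272, 288, 93, 82) ((317.90643310546875, 328.83905029296875), (81.18449401855469, 92.5355224609375), 90.19425964355469) [440.53540857 350.50597138  28.        ]
in tool [  0.53972553  -0.84793082 -18.46996187]
```

```bash
python3 -m creep '[{"grip":60,"linear":[0.5,-0.8,3],"rot":[0,0,0]},{"grip":60,"linear":[0,0,1],"rot":[0,0,0]},{"grip":45,"linear":[0,0,0],"rot":[0,0,0]},{"grip":30,"linear":[0,0,0],"rot":[0,0,0]},{"grip":30,"linear":[0,0,0],"rot":[0,0,0]},{"grip":30,"linear":[0,0,0],"rot":[0,0,0]},{"grip":30,"linear":[0,0,0],"rot":[0,0,0]},{"grip":30,"linear":[0,0,0],"rot":[0,0,0]}]' 40; python3 -m creep '[{"grip":30,"linear":[0,0,-6],"rot":[0,0,0]},{"grip":30,"linear":[0,0,-25],"rot":[0,0,0]},{"grip":30,"linear":[0,0,-40],"rot":[0,0,0]},{"grip":30,"linear":[0,0,-40],"rot":[0,0,0]},{"grip":30,"linear":[0,0,-40],"rot":[0,0,0]},{"grip":30,"linear":[0,0,-20],"rot":[0,0,0]},{"grip":30,"linear":[0,0,0],"rot":[0,0,0]},{"grip":30,"linear":[0,0,0],"rot":[0,0,0]}]'; python3 ringw.py w3.png
```

```text
time_s: 5.25
eef_pos: [440.2, 350.5, 4.7]
ee_rot: [0.0, 0.636, 0.772, 0.0]
force: [-0.6, -0.5, 5.2]
grip_width: 0.419
time_s: 5.92
eef_pos: [439.9, 350.3, 175.5]
ee_rot: [0.0, 0.636, 0.772, 0.0]
force: [-0.2, -0.0, -3.1]
grip_width: 0.419
(274, 270, 95, 108) ((321.8471374511719, 323.8108825683594), 53.97099304199219) [439.9 350.3 175.5]
```

View pics/w3.png

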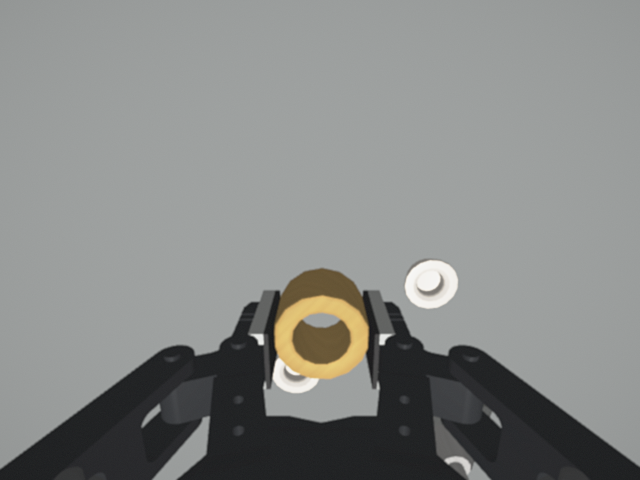

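```bash
python3 rt.py 198.8 165
```

```text
(275, 295, 93, 84) ((321.0914306640625, 336.89093017578125), (83.1779556274414, 94.76862335205078), 90.97309875488281) [440.32012143 350.4159886  198.8       ]
in tool [  0.21292659   0.99110284 -24.75604777]
```

```bash
python3 -m creep '[{"grip":30,"linear":[-15,6.5,0],"rot":[0,0,0]},{"grip":30,"linear":[-29,12.5,0],"rot":[0,0,0]},{"grip":30,"linear":[-29,12.5,0],"rot":[0,0,0]},{"grip":30,"linear":[-29,12.5,0],"rot":[0,0,0]},{"grip":30,"linear":[-29,12.5,0],"rot":[0,0,0]},{"grip":30,"linear":[-29,12.5,0],"rot":[0,0,0]},{"grip":30,"linear":[-29,12.5,0],"rot":[0,0,0]},{"grip":30,"linear":[-29,12.5,0],"rot":[0,0,0]},{"grip":30,"linear":[-29,12.5,0],"rot":[0,0,0]},{"grip":30,"linear":[-29,12.5,0],"rot":[0,0,0]},{"grip":30,"linear":[-17,6.5,0],"rot":[0,0,0]},{"grip":30,"linear":[0,0,0],"rot":[0,0,0]}]'; python3 -m creep '[{"grip":30,"linear":[0,0,0],"rot":[0,0,0]},{"grip":30,"linear":[0,0,0],"rot":[0,0,0]}]';  python3 ringw.py w4.png
```

```text
time_s: 6.97
eef_pos: [619.8, 83.4, 172.2]
ee_rot: [-0.001, 0.637, 0.771, -0.002]
force: [-0.3, 0.4, -1.9]
grip_width: 0.42
time_s: 7.13
eef_pos: [618.3, 87.5, 173.8]
ee_rot: [-0.001, 0.636, 0.772, -0.001]
force: [0.9, -0.0, -2.1]
grip_width: 0.416
(274, 270, 95, 109) ((322.0, 324.0), 54.23108673095703) [618.3  87.5 173.8]
```

View pics/w4.png

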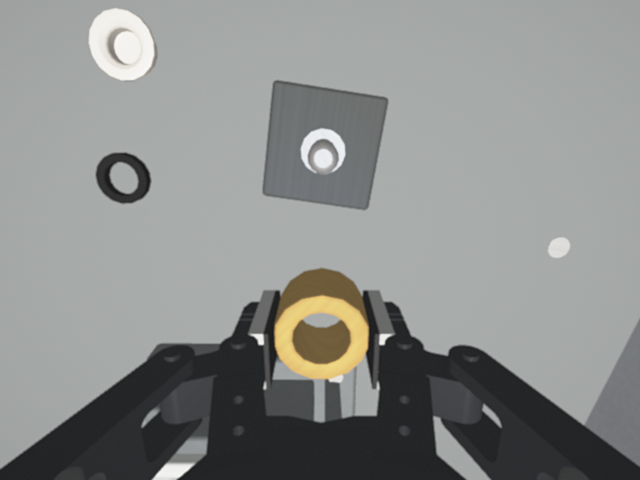

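The axle top shows at about (323,158), with the shoulder around (322,152). I'll enlarge that area.

Run:
```python
from h import *
C=dict(np.load('last.npz'))
cv2.imwrite('pics/c4.png',cv2.resize(C['p'][110:210,260:400,::-1],None,fx=5,fy=5,interpolation=cv2.INTER_CUBIC))
print(C['d'][150:166:2,315:333:2].round(0))
```

```text
[[196. 195. 195. 196. 196. 195. 195. 195. 195.]
 [196. 196. 195. 196. 196. 195. 196. 195. 196.]
 [195. 196. 196. 195. 195. 195. 195. 195. 196.]
 [196. 196. 196. 196. 197. 195. 195. 196. 196.]
 [196. 196. 196. 196. 197. 197. 195. 196. 197.]
 [197. 196. 196. 197. 197. 198. 197. 196. 196.]
 [197. 196. 196. 197. 197. 198. 197. 197. 197.]
 [199. 198. 197. 197. 197. 198. 198. 198. 198.]]
```

View pics/c4.png

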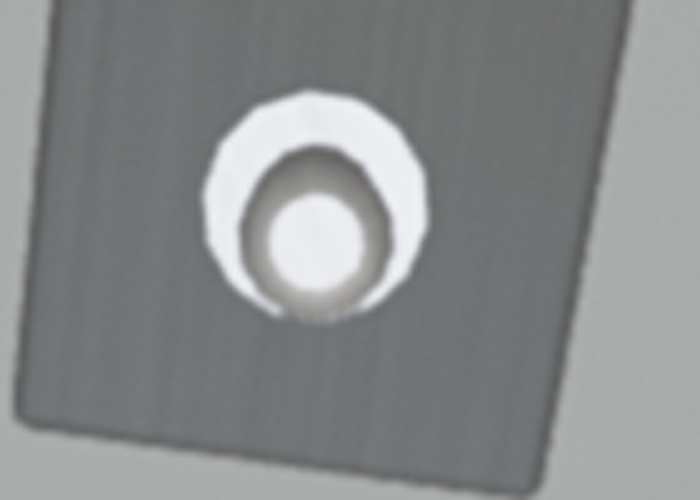

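Run:
```python
from h import *
from rig import sensors
from scipy.spatial.transform import Rotation as Ro
C=dict(np.load('last.npz'))
A=onz(C,(323.,158.),116);B=onz(C,(260+316/5-.4,110+205/5-.4),60);print('top',A,'shoulder',B)
hsv=cv2.cvtColor(C['p'],cv2.COLOR_RGB2HSV);m=(hsv[...,0]>10)&(hsv[...,0]<30)&(hsv[...,1]>80)&(hsv[...,2]>165)
k=cv2.convexHull(big(m));e=cv2.fitEllipse(k);s=sensors.sense()
P=onz(C,e[0],s['eef_pos'][2]+23.3);print('ring',P,s['eef_pos'])
q=s['ee_rot'];R=Ro.from_quat([q[1],q[2],q[3],q[0]]).as_matrix()
print('A-ring in tool',R.T@(A-P),'A-tcp',R.T@(A-s['eef_pos']),R.round(4))
```

```text
top [607.9989961  147.45369308 116.        ] shoulder [607.86683588 147.91440158  60.        ]
ring [618.78835027  87.96517316 197.55691859] [618.38501949  87.82000889 174.25691859]
A-ring in tool [60.39465999  1.02808503 81.5981202 ] A-tcp [60.47611675  1.40425085 58.297356  ] [[-1.925e-01  9.813e-01 -2.100e-03]
 [ 9.813e-01  1.925e-01  3.000e-04]
 [ 7.000e-04 -2.000e-03 -1.000e+00]]
```

```bash
python3 -m creep '[{"grip":30,"linear":[20,0.4,0],"rot":[0,0,0]},{"grip":30,"linear":[25,0.6,10],"rot":[0,0,0]},{"grip":30,"linear":[14.8,0.2,18],"rot":[0,0,0]},{"grip":30,"linear":[0,0,14],"rot":[0,0,0]},{"grip":30,"linear":[0,0,0],"rot":[0,0,0]},{"grip":30,"linear":[0,0,0],"rot":[0,0,0]},{"grip":30,"linear":[0,0,0],"rot":[0,0,0]}]'
python3 - <<'E'
from h import *
from rig import imaging,sensors
s=sensors.sense();print(s['eef_pos'])
o=[]
for n,(x,y) in dict(scene=(335,262),top=(240,218)).items():
    p,d=imaging.capture(n);np.savez(n+'5.npz',p=p,d=d,**imaging.camera_params(n))
    o.append(cv2.resize(p[y-40:y+40,x-40:x+40,::-1],None,fx=5,fy=5,interpolation=cv2.INTER_CUBIC))
cv2.imwrite('pics/c5.png',np.hstack(o))
E
```

```text
time_s: 7.77
eef_pos: [609.2, 145.8, 134.3]
ee_rot: [0.001, 0.636, 0.772, 0.0]
force: [1.3, 0.3, -1.1]
grip_width: 0.419
[609.21294931 145.83194629 134.32686466]
```

View pics/c5.png

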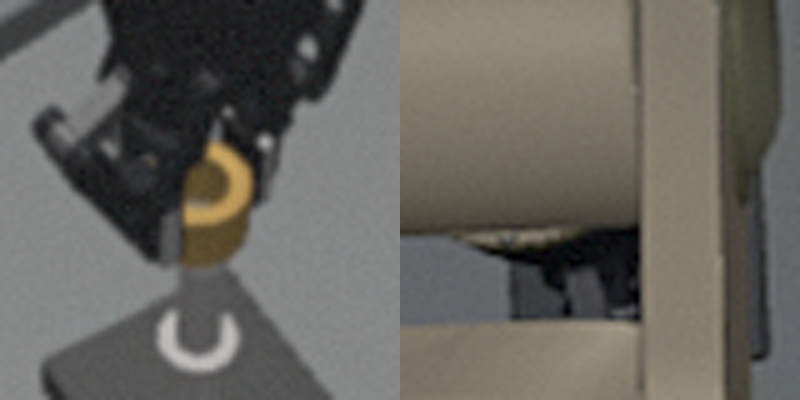

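```bash
python3 -m creep '[{"grip":30,"linear":[0,0,2],"rot":[0,0,0]},{"grip":30,"linear":[0,0,0],"rot":[0,0,0]},{"grip":30,"linear":[0,0,0],"rot":[0,0,0]}]'; python3 ringw.py w6.png; python3 rt.py 155 165;  python3 -c "
from rig import sensors;print(sensors.sense()['eef_pos'])"
```

```text
time_s: 8.12
eef_pos: [609.0, 145.5, 131.4]
ee_rot: [0.0, 0.636, 0.772, 0.0]
force: [0.4, 0.4, -2.0]
grip_width: 0.414
(274, 269, 95, 109) ((321.5, 323.4166564941406), 54.41907501220703) [609.  145.5 131.4]
(275, 295, 93, 84) ((321.067626953125, 336.83807373046875), (83.1257095336914, 95.36601257324219), 90.30431365966797) [609.4208106  145.85290514 155.        ]
in tool [  0.20072131   0.44294929 -23.56177083]
[609.02874007 145.57227095 131.43814389]
```

View pics/w6.png

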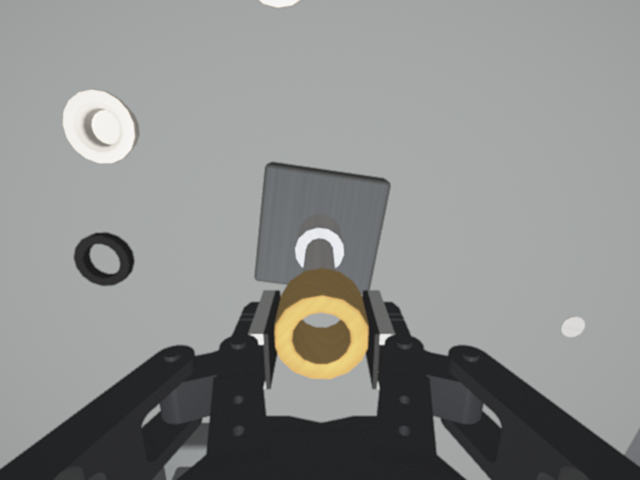

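Run:
```python
from h import *
C=dict(np.load('last.npz'))
cv2.imwrite('pics/c6.png',cv2.resize(C['p'][210:310,250:390,::-1],None,fx=5,fy=5,interpolation=cv2.INTER_CUBIC))
g=C['p'].min(2)>200; k=big(g,(285,215,355,280)); print(cv2.boundingRect(k))
pts=k[:,0,:].astype(float)
# outer outline points: project shoulder pts to z=60 plane, fit circle r=15.5 using the upper part
P=np.array([onz(C,u,60)[:2] for u in pts]); 
from scipy.optimize import least_squares
hull=cv2.convexHull(k)[:,0,:]; H=np.array([onz(C,u,60)[:2] for u in hull]); H=H[hull[:,1]<262]
r=least_squares(lambda x:np.hypot(*(H-x[:2]).T)-15.5,H.mean(0));print(r.x,abs(r.fun).max(),len(H))
```

```text
(295, 228, 49, 39)
[607.89752901 146.75838667] 0.5632880950675361 20
```

View pics/c6.png

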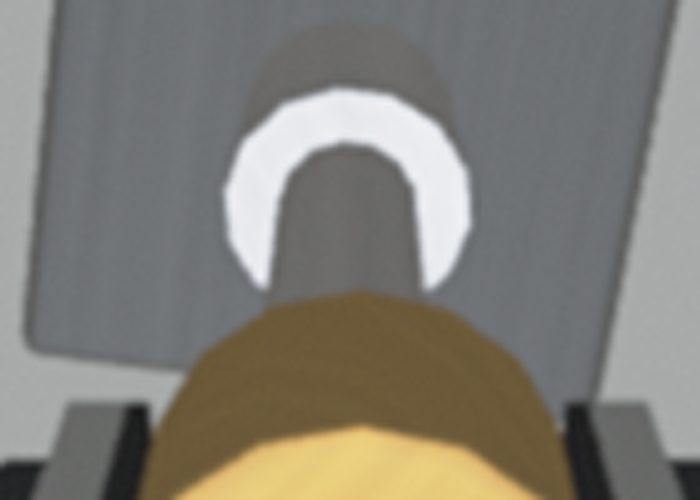

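```bash
python3 -m creep '[{"grip":30,"linear":[1.3,-1.0,0],"rot":[0,0,0]},{"grip":30,"linear":[0,0,4],"rot":[0,0,0]},{"grip":30,"linear":[0,0,4],"rot":[0,0,0]},{"grip":30,"linear":[0,0,4],"rot":[0,0,0]},{"grip":30,"linear":[0,0,4],"rot":[0,0,0]},{"grip":30,"linear":[0,0,0],"rot":[0,0,0]},{"grip":30,"linear":[0,0,0],"rot":[0,0,0]}]'
```

```text
time_s: 8.75
eef_pos: [607.6, 146.8, 114.9]
ee_rot: [-0.0, 0.636, 0.772, -0.0]
force: [0.5, -0.1, -2.1]
grip_width: 0.42
```

```bash
python3 -m creep '[{"grip":30,"linear":[0,0,5],"rot":[0,0,0]},{"grip":30,"linear":[0,0,5],"rot":[0,0,0]},{"grip":30,"linear":[0,0,5],"rot":[0,0,0]},{"grip":30,"linear":[0,0,5],"rot":[0,0,0]},{"grip":30,"linear":[0,0,0],"rot":[0,0,0]}]';python3 -m creep '[{"grip":30,"linear":[0,0,5],"rot":[0,0,0]},{"grip":30,"linear":[0,0,5],"rot":[0,0,0]},{"grip":30,"linear":[0,0,5],"rot":[0,0,0]},{"grip":30,"linear":[0,0,5],"rot":[0,0,0]},{"grip":30,"linear":[0,0,0],"rot":[0,0,0]},{"grip":30,"linear":[0,0,0],"rot":[0,0,0]}]'
```

```text
time_s: 9.17
eef_pos: [607.1, 146.7, 93.8]
ee_rot: [-0.001, 0.636, 0.772, -0.001]
force: [-0.4, 0.5, -2.1]
grip_width: 0.417
time_s: 9.67
eef_pos: [607.6, 146.8, 75.0]
ee_rot: [-0.0, 0.636, 0.772, -0.0]
force: [0.1, 0.2, -2.0]
grip_width: 0.413
```

```bash
python3 -m creep '[{"grip":30,"linear":[0,0,4],"rot":[0,0,0]},{"grip":30,"linear":[0,0,3],"rot":[0,0,0]},{"grip":30,"linear":[0,0,2],"rot":[0,0,0]},{"grip":30,"linear":[0,0,0],"rot":[0,0,0]},{"grip":30,"linear":[0,0,0],"rot":[0,0,0]}]';python3 -m creep '[{"grip":30,"linear":[0,0,0.8],"rot":[0,0,0]},{"grip":30,"linear":[0,0,0.5],"rot":[0,0,0]},{"grip":30,"linear":[0,0,0],"rot":[0,0,0]},{"grip":30,"linear":[0,0,0],"rot":[0,0,0]}]'
```

```text
time_s: 10.08
eef_pos: [607.7, 146.8, 66.2]
ee_rot: [-0.0, 0.636, 0.772, -0.0]
force: [-0.1, 0.1, -1.4]
grip_width: 0.416
time_s: 10.42
eef_pos: [607.7, 146.8, 65.0]
ee_rot: [0.0, 0.636, 0.772, 0.0]
force: [0.4, -0.2, -1.7]
grip_width: 0.419
```

```bash
python3 -m creep '[{"grip":30,"linear":[0,0,0.5],"rot":[0,0,0]},{"grip":30,"linear":[0,0,0],"rot":[0,0,0]},{"grip":30,"linear":[0,0,0],"rot":[0,0,0]}]';python3 -m creep '[{"grip":30,"linear":[0,0,0.5],"rot":[0,0,0]},{"grip":30,"linear":[0,0,0],"rot":[0,0,0]},{"grip":30,"linear":[0,0,0],"rot":[0,0,0]}]'
```

```text
time_s: 10.67
eef_pos: [607.8, 146.8, 64.7]
ee_rot: [0.0, 0.636, 0.772, 0.0]
force: [-0.7, -0.7, 1.2]
grip_width: 0.412
time_s: 10.92
eef_pos: [607.8, 146.8, 64.7]
ee_rot: [0.0, 0.636, 0.772, 0.0]
force: [-2.6, -1.3, 6.4]
grip_width: 0.416
```

The ring met the shoulder at the predicted height of TCP z = 64.7. Now I'll release it.

```bash
python3 -m creep '[{"grip":42,"linear":[0,0,0],"rot":[0,0,0]},{"grip":50,"linear":[0,0,0],"rot":[0,0,0]},{"grip":60,"linear":[0,0,0],"rot":[0,0,0]},{"grip":60,"linear":[0,0,0],"rot":[0,0,0]},{"grip":60,"linear":[0,0,0],"rot":[0,0,0]}]';python3 -m creep '[{"grip":60,"linear":[0,0,-15],"rot":[0,0,0]},{"grip":60,"linear":[0,0,-30],"rot":[0,0,0]},{"grip":60,"linear":[0,0,-35],"rot":[0,0,0]},{"grip":60,"linear":[0,0,-40],"rot":[0,0,0]},{"grip":60,"linear":[0,0,-30],"rot":[0,0,0]},{"grip":60,"linear":[-20,0,-20],"rot":[0,0,0]},{"grip":60,"linear":[-30,0,0],"rot":[0,0,0]},{"grip":60,"linear":[-20,0,0],"rot":[0,0,0]},{"grip":60,"linear":[0,0,0],"rot":[0,0,0]},{"grip":60,"linear":[0,0,0],"rot":[0,0,0]}]'
python3 ringw.py w7.png
python3 - <<'E'
from h import *
from rig import imaging
p,d=imaging.capture('scene');cv2.imwrite('pics/s7.png',p[:,:,::-1])
cv2.imwrite('pics/c7.png',cv2.resize(p[235:335,285:385,::-1],None,fx=5,fy=5,interpolation=cv2.INTER_CUBIC))
E
```

```text
time_s: 11.33
eef_pos: [607.7, 146.8, 63.9]
ee_rot: [-0.0, 0.636, 0.772, -0.0]
force: [-0.1, 0.2, 0.3]
grip_width: 0.704
time_s: 12.17
eef_pos: [621.2, 77.4, 233.8]
ee_rot: [-0.0, 0.636, 0.771, -0.0]
force: [-0.3, -0.1, 0.5]
grip_width: 0.7
(298, 111, 47, 49) ((321.0050354003906, 135.36532592773438), 24.385730743408203) [621.2  77.4 233.8]
```

View pics/w7.png

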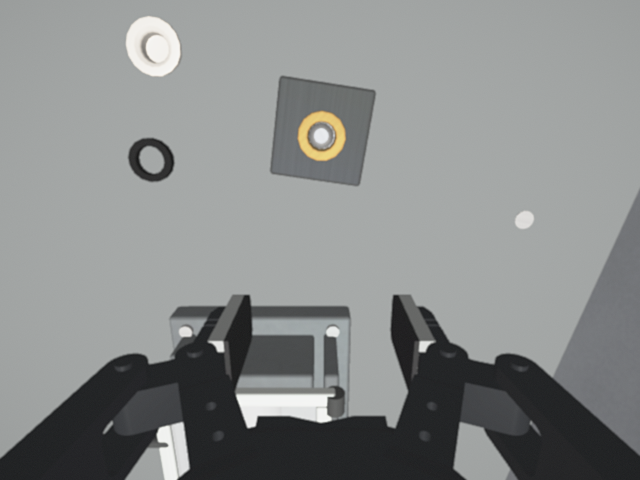

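View pics/c7.png

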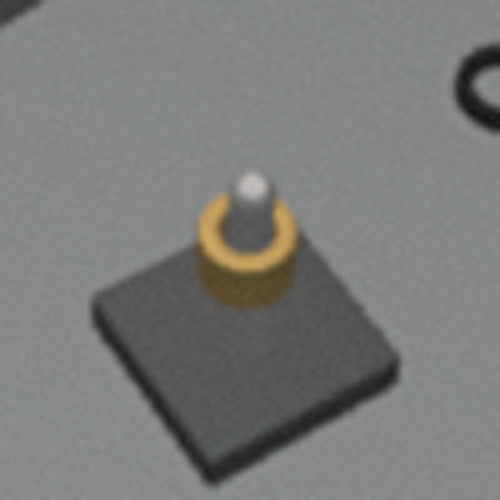

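The ring sits flat on the shoulder with the axle through it, and the wrist view shows it concentric at (321,135). Next is the guard, so I'll first check where the lever is.

Run:
```python
from h import *
S=dict(np.load('scene0.npz'));T=dict(np.load('top0.npz'))
print('knob',onz(S,(122,32),360)); 
for u in((583,195),(590,190)): print('lever base',onz(T,u,80))
print(tri(T,(639,95),S,(150,65)))
for z in (150,200,250): print(z,onz(T,(639,95),z))
bm=np.array([466.5,-241.5,110]);print('target from', )
```

```text
knob [ 774.54292742 -398.09930554  360.        ]
lever base [ 652.80531137 -426.59468108   80.        ]
lever base [ 661.3371431  -438.82292744   80.        ]
(array([ 747.24871381, -407.62748588,  279.95389879]), np.float64(23.568784205983405))
150 [ 802.39073442 -490.66492796  150.        ]
200 [ 785.32997919 -462.01108169  200.        ]
250 [ 768.26922396 -433.35723541  250.        ]
target from
```

```bash
python3 -m creep '[{"grip":60,"linear":[-15,-10,0],"rot":[0,0,0]},{"grip":50,"linear":[-30,-20,0],"rot":[0,0,0]},{"grip":50,"linear":[-30,-20,0],"rot":[0,0,0]},{"grip":50,"linear":[-30,-20,0],"rot":[0,0,0]},{"grip":50,"linear":[-30,-20,0],"rot":[0,0,0]},{"grip":50,"linear":[-30,-20,0],"rot":[0,0,0]},{"grip":50,"linear":[-30,-20,0],"rot":[0,0,0]},{"grip":50,"linear":[-30,-20,0],"rot":[0,0,0]},{"grip":50,"linear":[-30,-20,0],"rot":[0,0,0]},{"grip":50,"linear":[-30,-20,0],"rot":[0,0,0]},{"grip":50,"linear":[-30,-15,0],"rot":[0,0,0]},{"grip":50,"linear":[-10,0,0],"rot":[0,0,0]}]';python3 -m creep '[{"grip":50,"linear":[0,0,0],"rot":[0,0,0]},{"grip":50,"linear":[0,0,0],"rot":[0,0,0]},{"grip":50,"linear":[0,0,0],"rot":[0,0,0]}]'; python3 ringw.py w8.png
```

```text
time_s: 13.27
eef_pos: [480.8, -283.0, 234.0]
ee_rot: [0.0, 0.637, 0.771, -0.0]
force: [-0.5, 0.2, 0.1]
grip_width: 0.589
time_s: 13.52
eef_pos: [482.8, -278.4, 234.0]
ee_rot: [-0.0, 0.635, 0.772, 0.0]
force: [-0.1, 0.8, 0.2]
grip_width: 0.582Traceback (most recent call last):
  File "ringw.py", line 9, in <module>
    k=big(m);print(cv2.boundingRect(k),cv2.minEnclosingCircle(k),s['eef_pos'].round(1))
  File "h.py", line 17, in big
    return max(cs,key=cv2.contourArea)
ValueError: max() iterable argument is empty
```

Run:
```python
from h import *
from rig import sensors,imaging
s=sensors.sense();c=imaging.camera_params('wrist');p,d=imaging.capture('wrist')
cv2.imwrite('pics/w8.png',p[:,:,::-1]);np.savez('last.npz',p=p,d=d,**c);print(s['eef_pos'],s['joints'])
```

```text
[ 482.76310099 -278.43229599  234.03131836] [-7.33498228e-01  3.82578107e-01  1.39331585e+00  2.66981968e-04
  1.36591904e+00 -9.28351074e-01]
```

View pics/w8.png

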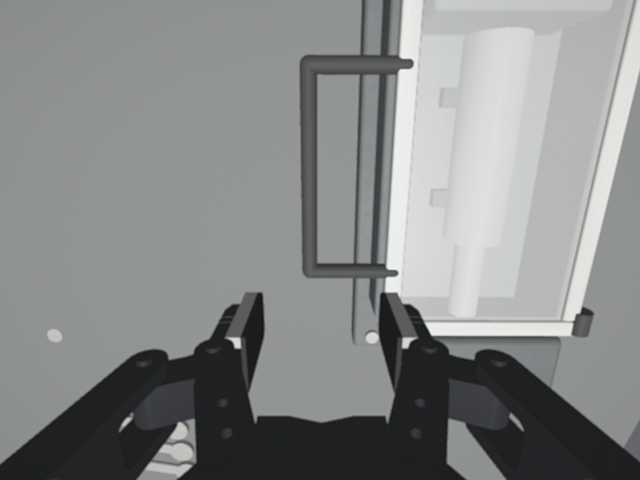

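The wrist view shows the bar's centreline running from (307.5,65) to (309.5,270). Its two side arms lead right to the panel edge at u≈390.

Run:
```python
from h import *
from rig import sensors
from scipy.spatial.transform import Rotation as Ro
C=dict(np.load('last.npz'));g=C['p'].max(2)
for v in(110,160,220): 
    r=np.where(g[v,280:340]<100)[0]+280; print(v,r.min(),r.max())
a=onz(C,(308,65),110);b=onz(C,(310,270),110);s=sensors.sense();q=s['ee_rot'];R=Ro.from_quat([q[1],q[2],q[3],q[0]]).as_matrix()
print(a,b,np.linalg.norm(a-b),(a+b)/2,'bar yaw',np.degrees(np.arctan2(-(a-b)[0],(a-b)[1])))
print('mid in tool',R.T@((a+b)/2-s['eef_pos']),'dir',R.T@(a-b),'tool y yaw',np.degrees(np.arctan2(R[1,1],R[0,1])))
c=onz(C,(420,65),110);print('panel edge etc',(R.T@(onz(C,(400,150),110)-s['eef_pos'])))
```

```text
110 301 316
160 301 316
220 302 316
[ 451.87083131 -165.14251849  110.        ] [ 480.77891133 -312.36690157  110.        ] 150.0356493142933 [ 466.32487132 -238.75471003  110.        ] bar yaw 11.108920402029614
mid in tool [ 42.19752947  -8.36581323 124.08973137] dir [1.50035590e+02 1.29101451e-01 3.40467922e-02] tool y yaw 11.158221813086696
panel edge etc [ 61.03068036  57.84913435 124.09718793]
```

```bash
python3 -m creep '[{"grip":50,"linear":[20,-4,20],"rot":[0,0,0]},{"grip":50,"linear":[22.2,-4.4,25],"rot":[0,0,0]},{"grip":50,"linear":[0,0,20],"rot":[0,0,0]},{"grip":50,"linear":[0,0,10],"rot":[0,0,0]},{"grip":50,"linear":[0,0,0],"rot":[0,0,0]},{"grip":50,"linear":[0,0,0],"rot":[0,0,0]}]'
python3 - <<'E'
from h import *
from rig import sensors,imaging
s=sensors.sense();c=imaging.camera_params('wrist');p,d=imaging.capture('wrist')
cv2.imwrite('pics/w9.png',p[:,:,::-1]);np.savez('last.npz',p=p,d=d,**c);print(s['eef_pos'])
E
```

```text
time_s: 14.12
eef_pos: [466.4, -240.5, 159.6]
ee_rot: [0.0, 0.636, 0.772, -0.0]
force: [-1.3, -0.3, 0.1]
grip_width: 0.588
[ 466.37053084 -240.4935823   159.63788407]
```

View pics/w9.png

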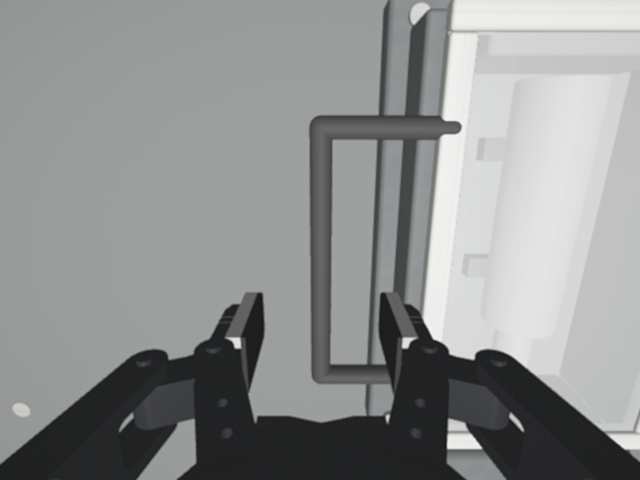

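The bar is centred between the fingers at u≈321. Now I'll lower and close.

```bash
python3 -m creep '[{"grip":50,"linear":[0,0,20],"rot":[0,0,0]},{"grip":50,"linear":[0,0,20],"rot":[0,0,0]},{"grip":50,"linear":[0,0,17],"rot":[0,0,0]},{"grip":50,"linear":[0,0,10],"rot":[0,0,0]},{"grip":50,"linear":[0,0,0],"rot":[0,0,0]}]'; python3 -m creep '[{"grip":35,"linear":[0,0,0],"rot":[0,0,0]},{"grip":20,"linear":[0,0,0],"rot":[0,0,0]},{"grip":5,"linear":[0,0,0],"rot":[0,0,0]},{"grip":5,"linear":[0,0,0],"rot":[0,0,0]},{"grip":5,"linear":[0,0,0],"rot":[0,0,0]},{"grip":5,"linear":[0,0,0],"rot":[0,0,0]},{"grip":5,"linear":[0,0,0],"rot":[0,0,0]}]' 40
python3 - <<'E'
from h import *
from rig import sensors,imaging
s=sensors.sense();c=imaging.camera_params('wrist');p,d=imaging.capture('wrist')
cv2.imwrite('pics/w10.png',p[:,:,::-1]);np.savez('last.npz',p=p,d=d,**c);print(s['eef_pos'],s['force'])
p,d=imaging.capture('scene');cv2.imwrite('pics/s10.png',p[:,:,::-1])
E
```

```text
time_s: 14.58
eef_pos: [465.6, -240.3, 91.1]
ee_rot: [-0.001, 0.636, 0.772, 0.0]
force: [0.2, 0.3, 0.2]
grip_width: 0.583
time_s: 15.17
eef_pos: [466.1, -240.8, 93.2]
ee_rot: [0.001, 0.636, 0.772, -0.0]
force: [-3.0, -0.6, 7.3]
grip_width: 0.125
[ 466.12350824 -240.81110155   93.21815249] [-2.97194885 -0.57932187  7.27967451]
```

View pics/w10.png

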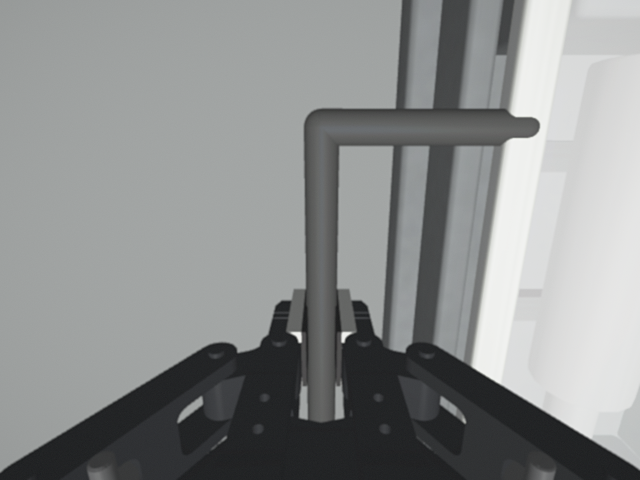

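```bash
python3 -m creep '[{"grip":5,"linear":[0,0.4,-9.8],"rot":[0,0,0]},{"grip":5,"linear":[0,0.5,-9.8],"rot":[0,0,0]},{"grip":5,"linear":[0,1.1,-9.8],"rot":[0,0,0]},{"grip":5,"linear":[0,1.5,-9.7],"rot":[0,0,0]},{"grip":5,"linear":[0,1.9,-9.6],"rot":[0,0,0]},{"grip":5,"linear":[0,2.3,-9.6],"rot":[0,0,0]},{"grip":5,"linear":[0,2.7,-9.4],"rot":[0,0,0]},{"grip":5,"linear":[0,3.2,-9.3],"rot":[0,0,0]},{"grip":5,"linear":[0,3.6,-9.1],"rot":[0,0,0]},{"grip":5,"linear":[0,3.9,-9.0],"rot":[0,0,0]},{"grip":5,"linear":[0,0,0],"rot":[0,0,0]},{"grip":5,"linear":[0,0,0],"rot":[0,0,0]}]'
python3 - <<'E'
from h import *
from rig import imaging
p,d=imaging.capture('scene');cv2.imwrite('pics/s11.png',p[:,:,::-1])
E
```

```text
time_s: 16.27
eef_pos: [485.8, -236.8, 188.5]
ee_rot: [-0.0, 0.636, 0.772, -0.001]
force: [-6.9, -7.0, 1.4]
grip_width: 0.12
```

View pics/s11.png

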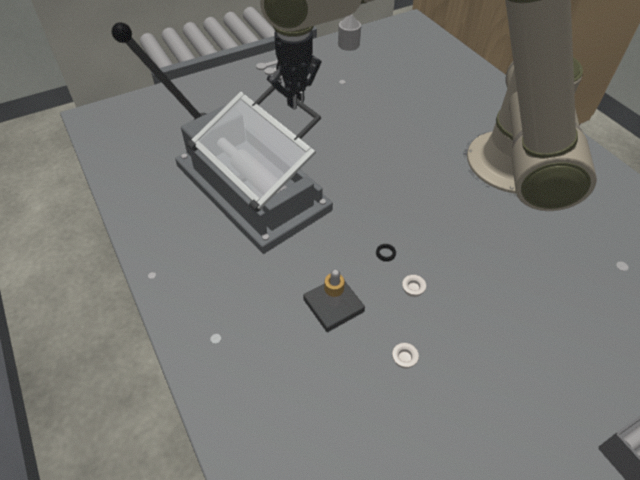

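The guard is following at about 25°. Side forces are small. I'll continue the arc.

```bash
python3 -m creep '[{"grip":5,"linear":[-1,3.0,-8.8],"rot":[0,0,0]},{"grip":5,"linear":[-0.5,4.0,-8.6],"rot":[0,0,0]},{"grip":5,"linear":[0,4.6,-8.4],"rot":[0,0,0]},{"grip":5,"linear":[0,5.4,-8.2],"rot":[0,0,0]},{"grip":5,"linear":[0,5.8,-7.9],"rot":[0,0,0]},{"grip":5,"linear":[0,6.1,-7.7],"rot":[0,0,0]},{"grip":5,"linear":[0,6.5,-7.4],"rot":[0,0,0]},{"grip":5,"linear":[0,6.7,-7.1],"rot":[0,0,0]},{"grip":5,"linear":[0,0,0],"rot":[0,0,0]},{"grip":5,"linear":[0,0,0],"rot":[0,0,0]}]'
```

```text
time_s: 17.15
eef_pos: [527.6, -228.9, 253.2]
ee_rot: [-0.001, 0.636, 0.772, -0.001]
force: [-9.2, 3.0, 5.6]
grip_width: 0.122
```

```bash
python3 -m creep '[{"grip":5,"linear":[0,5.0,-6.0],"rot":[0,0,0]},{"grip":5,"linear":[0,5.0,-5.2],"rot":[0,0,0]},{"grip":5,"linear":[0,3.2,-3.6],"rot":[0,0,0]},{"grip":5,"linear":[0,0,0],"rot":[0,0,0]},{"grip":5,"linear":[0,0,0],"rot":[0,0,0]},{"grip":5,"linear":[0,0,0],"rot":[0,0,0]},{"grip":5,"linear":[0,0,0],"rot":[0,0,0]}]'
python3 - <<'E'
from h import *
from rig import sensors,imaging
s=sensors.sense();print(s['eef_pos'],s['force'],s['joints'].round(2))
for n in('wrist','scene','top'):
    c=imaging.camera_params(n);p,d=imaging.capture(n);np.savez(n+'12.npz',p=p,d=d,**c);cv2.imwrite(f'pics/{n}12.png',p[:,:,::-1])
p=dict(np.load('scene12.npz'))['p'];cv2.imwrite('pics/c12.png',cv2.resize(p[30:230,170:370,::-1],None,fx=3,fy=3,interpolation=cv2.INTER_CUBIC))
E
```

```text
time_s: 17.73
eef_pos: [540.8, -226.3, 266.6]
ee_rot: [-0.001, 0.636, 0.772, 0.0]
force: [-5.2, 6.0, 1.8]
grip_width: 0.118
[ 540.78874734 -226.33638099  266.62404677] [-5.24078647  6.03710298  1.77170865] [-0.6   0.43  1.24  0.    1.47 -0.79]
```

View pics/c12.png

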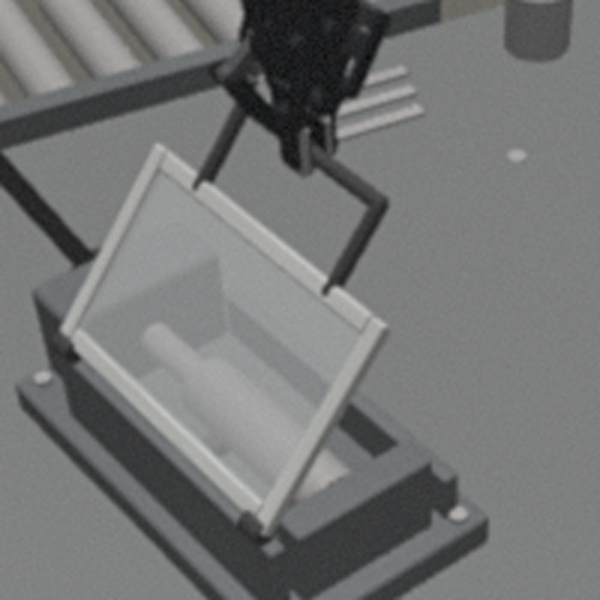

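View pics/wrist12.png

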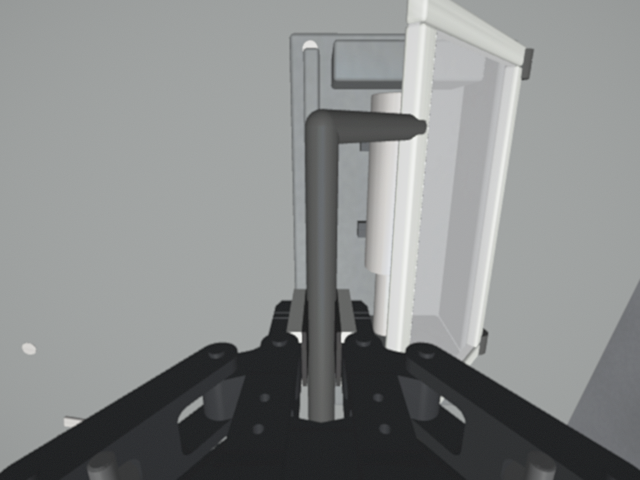

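View pics/top12.png

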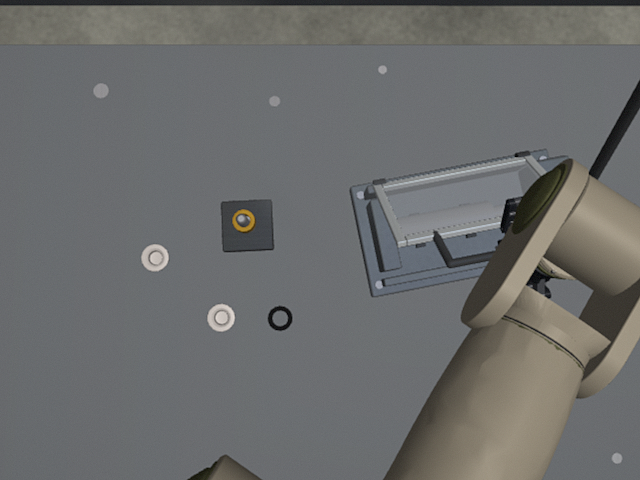

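The guard is up in all views. The bar's +y corner is at scene (297.3,98.3), top (452,263) and wrist (321,124). I'll work out the angle from those pixels.

Run:
```python
from h import *
from scipy.optimize import minimize_scalar
y=np.radians(11.1);px=np.array([np.cos(y),np.sin(y),0])
T=dict(np.load('top12.npz'));S=dict(np.load('scene12.npz'));W=dict(np.load('wrist12.npz'))
cv2.imwrite('pics/c13.png',cv2.resize(T['p'][140:300,350:550,::-1],None,fx=4,fy=4,interpolation=cv2.INTER_CUBIC))
def ang(C,cc,uv,n,L=225):
    f=lambda a:np.linalg.norm(proj(C,cc+px*L*(1-np.cos(a))+np.array([0,0,L*np.sin(a)]))-uv)
    r=minimize_scalar(f,bounds=(.5,1.2),method='bounded');print(n,np.degrees(r.x),'resid px',r.fun)
ang(S,onz(S,(325.7,147.1),110),(297.3,98.3),'scene')
ang(T,onz(T,(436,315),110),(452,263),'top')
ang(W,np.array([451.9,-165.1,110]),(321,125),'wrist')
print(tri(S,(297.3,98.3),T,(452,263)),tri(S,(297.3,98.3),W,(321,125)))
# panel free +y corner: scene closed(s2 crop), open
c0=onz(S,(170+523/3.5,90+284/3.5),110); h=onz(S,(170+318/3.5,90+402/3.5),110);print('panel len',np.linalg.norm(c0-h),(h-c0)/np.linalg.norm(h-c0))
L=np.linalg.norm(c0-h)
for l in(165,170): ang(S,c0,(170+386/3,30+326/3),'scene panel',l)
```

```text
scene 48.71262557061634 resid px 0.6965487693175224
top 48.58150448342967 resid px 1.1277737675349386
wrist 48.52625403907817 resid px 1.7659241757839885
(array([ 525.68039145, -153.30046131,  276.11452873]), np.float64(6.616220431924939)) (array([ 525.33028324, -149.37408264,  277.65140588]), np.float64(2.2838518784968858))
panel len 155.67061227730488 [0.98310087 0.1830647  0.        ]
scene panel 47.52601586667971 resid px 0.9100705005106795
scene panel 46.380387273145814 resid px 1.7136039254610853
```

View pics/c13.png

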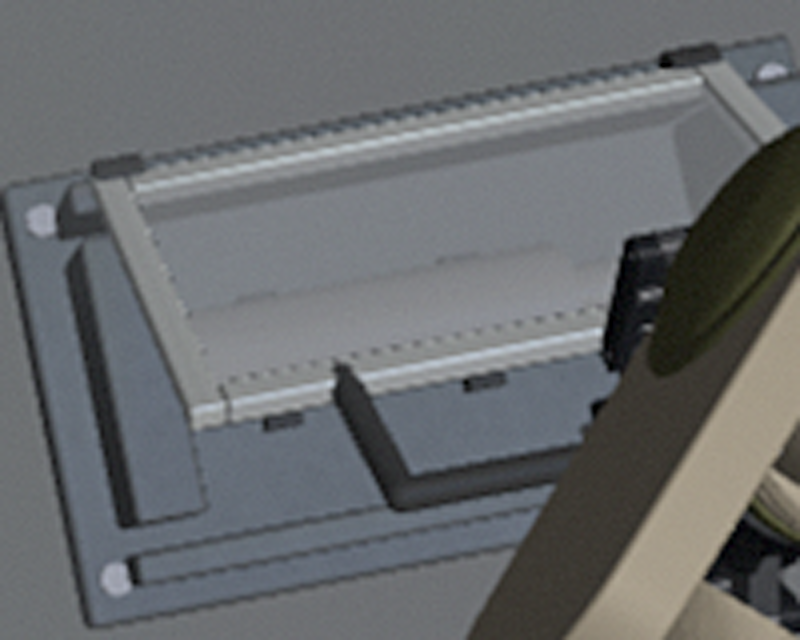

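Run:
```python
from h import *
y=np.radians(11.1);px=np.array([np.cos(y),np.sin(y),0]);py=np.array([-np.sin(y),np.cos(y),0])
W=dict(np.load('wrist12.npz'));S=dict(np.load('scene12.npz'));T=dict(np.load('top12.npz'))
def cloud(C,m):
    v,u=np.where(m);d=C['d'][v,u];ok=d>0;v,u,d=v[ok],u[ok],d[ok]
    X=np.linalg.inv(C['intrinsics'])@np.stack([u,v,np.ones_like(u)])*d
    return (C['R'].T@(X-np.array(C['t'])[:,None])).T
hin=np.array([466.5,-239.5,110])+225*px
for n,C in(('wrist',W),('scene',S),('top',T)):
    P=cloud(C,np.ones(C['d'].shape,bool))-hin
    a,b,z=P@px,P@py,P[:,2]
    ok=(abs(b)<150)&(z>15)&(a<10)&(a>-130)&(np.hypot(a,z)>10)&(np.hypot(a,z)<185)&(abs(np.degrees(np.arctan2(z,-a))-50)<9)
    if ok.sum()<50: print(n,ok.sum());continue
    A=np.stack([a[ok],np.ones(ok.sum())],1);r=z[ok]
    import numpy.linalg as L
    w=np.ones(len(r),bool)
    for _ in range(8):
        s=L.lstsq(A[w],r[w],rcond=None)[0];e=abs(A@s-r);w=e<max(3,2*np.median(e))
    print(n,ok.sum(),w.sum(),'slope angle',np.degrees(np.arctan(-s[0])),'off',s[1],np.median(e))
# closed check
for n in('scene0','top0'):
    C=dict(np.load(n+'.npz'));P=cloud(C,np.ones(C['d'].shape,bool))-hin
    a,b,z=P@px,P@py,P[:,2];ok=(abs(b)<110)&(abs(z)<15)&(a<0)&(a>-165);s=np.polyfit(a[ok],z[ok],1);print(n,ok.sum(),'angle',np.degrees(np.arctan(-s[0])),np.median(z[ok]))
```

```text
wrist 34337 28067 slope angle 49.054361892087904 off 4.036400435987649 0.7660604323276772
scene 6798 5469 slope angle 48.824791322020964 off 2.1618667591926877 1.8156258083208652
top 7981 6838 slope angle 48.845839764067456 off 5.919722265218469 1.2011871880073386
scene0 5283 angle 1.0260479774803122 2.3751685419208997
top0 13428 angle -0.05361586298301267 3.82045458823071
```

All three depth clouds put the panel at about 48.9°, so I need about 1.1° more.

```bash
python3 -m creep '[{"grip":5,"linear":[0.5,1.5,-1.5],"rot":[0,0,0]},{"grip":5,"linear":[0.5,1.5,-1.6],"rot":[0,0,0]},{"grip":5,"linear":[0,0,0],"rot":[0,0,0]},{"grip":5,"linear":[0,0,0],"rot":[0,0,0]},{"grip":5,"linear":[0,0,0],"rot":[0,0,0]},{"grip":5,"linear":[0,0,0],"rot":[0,0,0]},{"grip":5,"linear":[0,0,0],"rot":[0,0,0]},{"grip":5,"linear":[0,0,0],"rot":[0,0,0]}]'
cat > ga.py <<'E'
from h import *
from rig import imaging,sensors
s=sensors.sense();print(s['time_s'],s['eef_pos'],s['force'],abs(s['dq']).max())
y=np.radians(11.1);px=np.array([np.cos(y),np.sin(y),0]);py=np.array([-np.sin(y),np.cos(y),0])
hin=np.array([466.5,-239.5,110])+225*px
for n in('wrist','scene','top'):
    C=imaging.camera_params(n);p,d=imaging.capture(n);cv2.imwrite(f'pics/{n}13.png',p[:,:,::-1])
    v,u=np.where(d>0);D=d[v,u];X=np.linalg.inv(C['intrinsics'])@np.stack([u,v,np.ones_like(u)])*D
    P=(C['R'].T@(X-np.array(C['t'])[:,None])).T-hin
    a,b,z=P@px,P@py,P[:,2]
    ok=(abs(b)<150)&(z>15)&(a<10)&(np.hypot(a,z)<185)&(abs(np.degrees(np.arctan2(z,-a))-50)<9)
    A=np.stack([a[ok],np.ones(ok.sum())],1);r=z[ok];w=np.ones(len(r),bool)
    for _ in range(8):
        q=np.linalg.lstsq(A[w],r[w],rcond=None)[0];e=abs(A@q-r);w=e<max(3,2*np.median(e))
    print(n,w.sum(),'angle',np.degrees(np.arctan(-q[0])))
E
python3 ga.py
```

```text
time_s: 18.55
eef_pos: [543.7, -225.7, 269.4]
ee_rot: [0.0, 0.636, 0.772, -0.0]
force: [-5.4, 1.0, 3.9]
grip_width: 0.12
18.55 [ 543.70212019 -225.71730158  269.3602502 ] [-5.37945808  1.0460028   3.87311669] 0.002169657495720264
wrist 25591 angle 49.893903216362176
scene 5541 angle 49.85074160998469
top 6465 angle 49.83884774989821
```

```bash
python3 -m creep '[{"grip":5,"linear":[0,0,0],"rot":[0,0,0]},{"grip":5,"linear":[0,0,0],"rot":[0,0,0]},{"grip":5,"linear":[0,0,0],"rot":[0,0,0]},{"grip":5,"linear":[0,0,0],"rot":[0,0,0]},{"grip":5,"linear":[0,0,0],"rot":[0,0,0]},{"grip":5,"linear":[0,0,0],"rot":[0,0,0]},{"grip":5,"linear":[0,0,0],"rot":[0,0,0]},{"grip":5,"linear":[0,0,0],"rot":[0,0,0]},{"grip":5,"linear":[0,0,0],"rot":[0,0,0]},{"grip":5,"linear":[0,0,0],"rot":[0,0,0]},{"grip":5,"linear":[0,0,0],"rot":[0,0,0]},{"grip":5,"linear":[0,0,0],"rot":[0,0,0]}]'; python3 ga.py
```

```text
time_s: 19.7
eef_pos: [543.7, -225.7, 269.4]
ee_rot: [0.0, 0.636, 0.772, -0.0]
force: [-5.3, 0.7, 2.2]
grip_width: 0.12
19.7 [ 543.67648819 -225.73128253  269.36271717] [-5.25025237  0.71902588  2.22864491] 0.002581036809988943
wrist 25439 angle 49.87128910691774
scene 5457 angle 49.790988419102256
top 6469 angle 49.781821689276896
```

View pics/scene13.png

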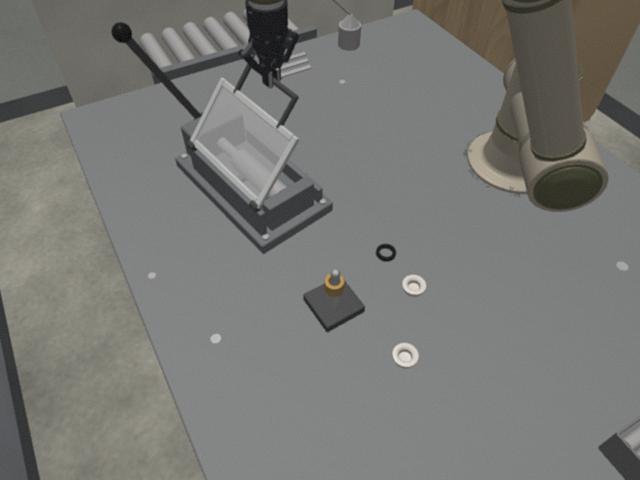

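The guard holds steady at about 49.8°. The ring is seated on the axle at (335,284), and the inserts and grommet are where they started. I'll hand the job in.

```bash
python3 -c "
from rig import ctrl
print(ctrl.finish_job())"
```

```text
the job is handed in; nothing more can be done
None
```

The ring is home on the axle's shoulder and released, and the arm was still holding the guard at about 50° when I handed in, at about 20 s.

- **Ring:** it met the shoulder at the predicted height (TCP z = 64.7 mm, a few N of contact). After release, the scene and wrist pictures showed it flat and concentric on the axle.
- **Guard:** I lifted it along its arc only after the ring was done. The first reading was about 48.9°, so I raised it about 1.1°. Depth fits of the panel from all three cameras then gave 49.8–49.9°. More than 1 s later they still gave 49.8–49.9° with the arm still, and the forces I read were under 8 N.
- **Disagreements:**
  - Before the correction, bar-corner sightings gave 48.5–48.7° against 48.8–49.1° from the depth fits.
  - One rough sighting of a panel corner gave 46.4–47.5°. I set it aside, since it needed a guessed panel length.
  - The arm's own position gave about 50.2° at the end.
- **Other parts:** the inserts and grommet lie where they were in the last pictures.

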